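Turn a leaf of the bead-wood sample book

TASK

The sample book on the turntable lies open; turn the uppermost leaf on its left-hand side (left and right as seen from the robot): hook it up from under its tab with a fingertip, push it over the spine and ease it down until it lies flat on the right-hand side. Push it lightly and do not pinch or force it. Leave the other leaves, the turntable's heading and the things standing around as they are.

Things in the scene. Friction and masses are not known exactly. Their poses are not given: they have to be found in the camera images.
- top_leaf (a joint): angle of the top leaf about the spine, rad: 0 = flat on the left-hand side (as it starts), pi/2 = upright, 3.14 = flat on the right-hand side. Its brass strap hinges are tight on the rod: they hold the leaf (it sinks very slowly at most), about 2 N at the tab lifts it, and it must be pushed all the way down on the other side
- leaf_mid (a point): middle of the top leaf: a 5 mm thick plywood board of about 120 g, 180 mm along the spine, reaching from 12 to 150 mm out from the spine rod, with a tab 44 mm wide at the middle of its outer edge that sticks out to 175 mm. The board's mid-plane passes through the spine rod
- tab (a point): middle of the outer edge of the top leaf's tab, half-way through its thickness, 175 mm from the spine rod; turns with the leaf (x axis along the spine, y from the spine out to the tab, z out of the face uppermost at the start). At the start it is 77 mm above the shelf with only free air below: disc and covers end further in
- spine (a point): middle of the spine rod, 77 mm above the shelf, straight above the turntable's axis. Its x axis runs along the spine (roughly away from the robot), y points to the left-hand side of the book, z up
- next_leaf (a joint): angle of the leaf lying under the top leaf on the left, rad; 0 = flat, where it must stay. Same board, 7 mm lower (2 mm gap below the top leaf), its tab not under the top leaf's but 58 mm further along the spine (away from the robot)
- right_leaf (a joint): angle of the leaf already lying on the right, rad; 0 = flat, where it must stay. Same board, 7 mm below the spine rod, its tab 58 mm along the spine towards the robot
- turntable (a joint): rotation of the teak disc on its foot since the start, rad, anticlockwise from above; it turns under about 0.25 N m. Disc 300 mm across, its top 58 mm above the shelf; on it two fixed cover boards 188 mm along the spine, out to 152 mm from the rod on either side, 8 mm thick
- susan: the lazy susan with the book; origin under the centre of its round foot, on the shelf. Its x axis is the spine's direction at the start
- lion_mid (a point): middle of the carved ebony lion, 66 mm long, 28 mm wide, 47 mm tall, loose on the disc's rim 118 mm from its centre at the far end of the spine
- bowl_mid (a point): middle of the copper bowl of wooden beads, 112 mm across, 48 mm tall, loose on the shelf
- candlestick_mid (a point): middle of the pewter candlestick, 90 mm across the foot, 165 mm tall, loose on the shelf
- abacus_mid (a point): middle of the standing plastic abacus, 240 mm wide, 80 mm deep at the feet, 170 mm tall, loose on the shelf

How it is judged:
By the outcome, as a careful person would: the job done as asked, in the order asked, and still so for the second after the job is handed in, with the robot touching nothing.
It also fails if it takes over 42 s, if anything falls off the work surface, if the arm or the gripper's body presses on something with over 40 N, if the wrist force passes 120 N, or if a joint passes its speed limit or range.

ROBOT

A 6-joint arm with a two-finger parallel gripper is mounted at the origin on the work surface. World frame = base frame: x ahead of the robot, y to its left, z up, the work surface at z = 0. Lengths are in m, angles in rad, forces in N, time in s.
With the tool pointing down it reaches from about 0.35 to 0.925 m from the base axis. Payload 6.4 kg.
Tool frame: the origin (TCP) lies midway between the tips of the shut fingers; the grasp point (between the pads) lies 19 mm behind it; z points along the fingers, y is the direction in which the jaws open and shut (so a half turn about z gives the same grasp; the last joint's range is limited). The gripper opens to 94 mm and grips with 3 to 60 N. Pads are 16 mm wide; open, the fingers measure 119 mm over their backs; the gripper's body (75 mm by 177 mm) begins 78 mm behind the grasp point.
Start: joints at [-1.431, 0.245, 1.558, -0, 1.339, -0.174], TCP at [0.201, -0.618, 0.205] pointing down, gripper open.
Joint ranges: [-3.13, 3.13], [-1.02, 2.26], [0.13, 2.54], [-0.95, 4.09], [0.21, 2.88], [-2.74, 2.74]. Speed limits (rad/s): [2.57, 2.57, 3.14, 3.14, 3.14, 3.14].

INTERFACE

Orientations are given as a unit quaternion [x, y, z, w].
In Python, from cell import robot, snapshot, finder gives the robot as it stands.
- The arm moves only by the shell command python3 -m jog 'ROWS' [FORCE]. ROWS is JSON, a list of rows, each a list of 7 numbers: the shift along the tool's x, y, z in mm, then the turn, a rotation vector about the tool's x, y, z in degrees, then the finger opening in mm, from 0 to 94. A call has 1 to 10 rows; each row shifts and turns the commanded pose from where the row before left it, along the tool's axes as they then stand; what a row does not reach is not made up. A row lasts 1/10 s, in which the tool goes at most 50 mm and 8.59 degrees, less where a joint would pass 70% of its speed; a pose out of reach is approached as far as the arm can. A call is refused whole if a number of a shift passes 50 or a number of a turn 8.59, either way. A call with a gripper value outside its range is refused whole. The fingers move at their own pace and stop on an object; FORCE is the grip in N (left out, the last holds). Time passes only in rows, so rows that do not move let the fingers close. It gives the time, the measured TCP pose, the force and the opening at its end, in the units of the state.
- robot.get_state(): the state, without advancing time (a new reading comes with each control period).
- snapshot(name): name is "side" or "top"; returns a dict with "frame" (400x640x3 uint8, red, green, blue), "mtx" (3x3 intrinsics, pixels), "R" (3x3) and "t" (3): a world point X has camera coordinates R X + t. Camera axes: x right, y down, z forward; pixel columns grow to the right and rows downward; lengths in m; the calibration is good to about 2 mm. A picture is of the moment at which its call begins. There is no depth.
- robot.finish_job(): hands the job in, once; it reports no verdict.
Trained networks look in the newest picture that a camera, given by its name, has taken for a name from the list of things; names that differ only in an ending like _2 or _b are one class to them, and where a whole thing is asked for, a point or a joint stands for the part that bears it (a point fixed in the world has none). Each returns a list of dicts, best first, with "score" (0 to 1); they miss things now and then, are a little off and sometimes report something else, mostly with a low value. They report only what shows in the picture. A call takes as long as a camera call.
- finder.search_frame(camera, target): "extent" ([left, top, width, height] in pixels, round what is visible of it).
- finder.cut_out(camera, target): "pixels" (400x640 bool, what is visible of it) and "extent" ([left, top, width, height] in pixels, round what is visible of it).
The state is a dict: "clock": time; "joints": joint angles; "joint_vel": joint speeds; "tau": joint torques, N m; "tcp_pos": TCP position; "eef_rot": TCP orientation; "ft_force": force on the tool from outside, world axes, zero at the start; "torque": the same for the moment, N m; "grip_width": finger opening in m.
Only numpy, scipy, OpenCV 4.12 (cv2) and the standard library are available. Lean on these libraries where they do the work, as an engineer would, in place of code of your own. Each camera call takes 0.05 s, during which the arm holds its last target.

## Working session

There is one attempt and no reset: what is moved stays moved. The work goes in short steps, Python scripts to look and compute and a shell command to move; the robot and the scene stay as the last step left them, time stands still between calls to the robot, and variables do not carry over. Pictures are saved under pics/ and viewed, and the job is handed in when it is done.

```bash
ls; mkdir -p pics; python3 - <<'E'
from cell import robot, snapshot, finder
import cv2,numpy as np
s=robot.get_state();print(s)
for n in("side","top"):
    d=snapshot(n);cv2.imwrite(f"pics/{n}0.png",d["frame"][:,:,::-1])
    print(n,d["mtx"].tolist(),d["R"].tolist(),d["t"].tolist())
    for k in["top_leaf","susan","lion_mid","bowl_mid","candlestick_mid","abacus_mid","tab","spine"]:
        try:
            r=finder.search_frame(n,k);print(k,[(x["extent"],round(x["score"],2)) for x in r[:2]])
        except Exception as e:print(k,e)
E
```

```text
pics
{'clock': 0.0, 'joints': array([-1.43110889e+00,  2.45776750e-01,  1.55899156e+00, -1.62388104e-05,
        1.33872180e+00, -1.74102302e-01]), 'joint_vel': array([-1.31142395e-03,  8.94114656e-05, -2.66799139e-04, -7.47085009e-04,
        2.85340262e-04, -5.95096220e-05]), 'tau': array([ 1.66842776e-03, -4.15830481e+01, -3.14608169e+01,  6.86506438e-02,
        3.31749895e-02, -1.40804254e-04]), 'tcp_pos': array([ 0.20054766, -0.61765739,  0.20438132]), 'eef_rot': array([ 9.87716490e-01,  1.56253755e-01,  8.42558978e-06, -9.48724152e-04]), 'ft_force': array([-0.28697578, -0.12803365, -0.0902399 ]), 'torque': array([-0.03553779,  0.03445954,  0.00758911]), 'grip_width': 0.09406022707217859}
side [[492.30532965455217, 0.0, 320.4514761247749], [0.0, 492.30532965455217, 209.52134385393524], [0.0, 0.0, 1.0]] [[-0.9955286067035753, -0.09348241524134876, -0.013558439271620985], [-0.046919019279566376, 0.6139409555885565, -0.7879562860215367], [0.08198413788460465, -0.7837968748927583, -0.6155818873583466]] [0.5480348395205903, 0.18163898053312558, 1.0986746953066786]
top_leaf [([258.7,
[... 541 characters left out ...]
009200810887946536, -0.9999100416451938, 0.009759800003661313], [-0.9978626214252139, -0.009812567144676055, -0.06460574501103972], [0.06469570187736207, -0.009144514374117826, -0.9978631389200914]] [-0.15699512526626735, 0.5561489486229412, 1.2144134411495147]
top_leaf [([237.2, 159.7, 66.7, 61.3], 0.76)]
susan [([241.8, 144.2, 113.7, 94.6], 0.66)]
lion_mid [([289.5, 148.0, 19.0, 10.1], 0.56), ([242.5, 162.4, 61.6, 46.2], 0.19)]
bowl_mid [([387.8, 262.4, 34.0, 40.1], 0.9)]
candlestick_mid [([246.1, 105.8, 27.2, 33.9], 0.69)]
abacus_mid [([391.9, 128.8, 56.4, 87.3], 0.87)]
tab [([235.9, 158.8, 64.7, 64.2], 0.61), ([241.9, 143.2, 116.9, 96.0], 0.3)]
spine [([240.6, 145.8, 117.3, 95.2], 0.78)]
```

```bash
python3 - <<'E'
import cv2
a=cv2.imread("pics/top0.png")[90:310,180:480];cv2.imwrite("pics/top0z.png",cv2.resize(a,None,fx=2.66,fy=2.66,interpolation=cv2.INTER_CUBIC))
a=cv2.imread("pics/side0.png")[90:310,160:460];cv2.imwrite("pics/side0z.png",cv2.resize(a,None,fx=2.66,fy=2.66,interpolation=cv2.INTER_CUBIC))
E
```

```text
(no output)
```

View pics/top0z.png

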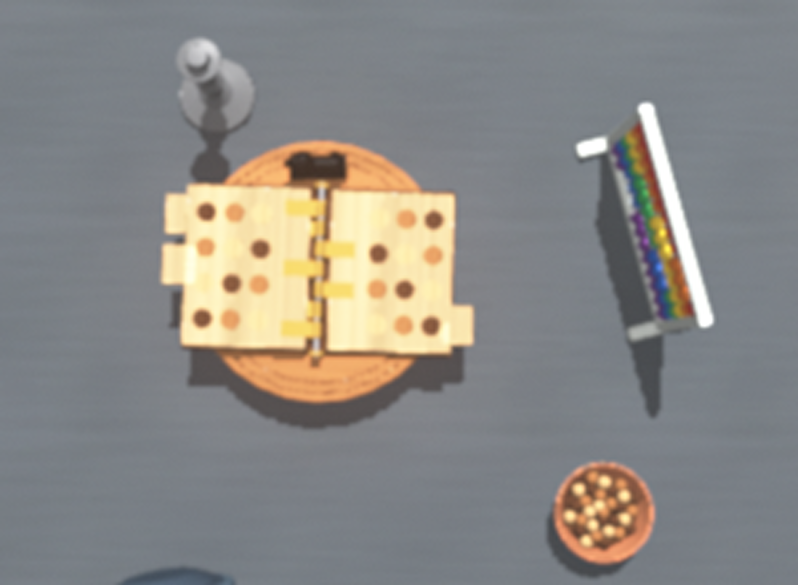

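View pics/side0z.png

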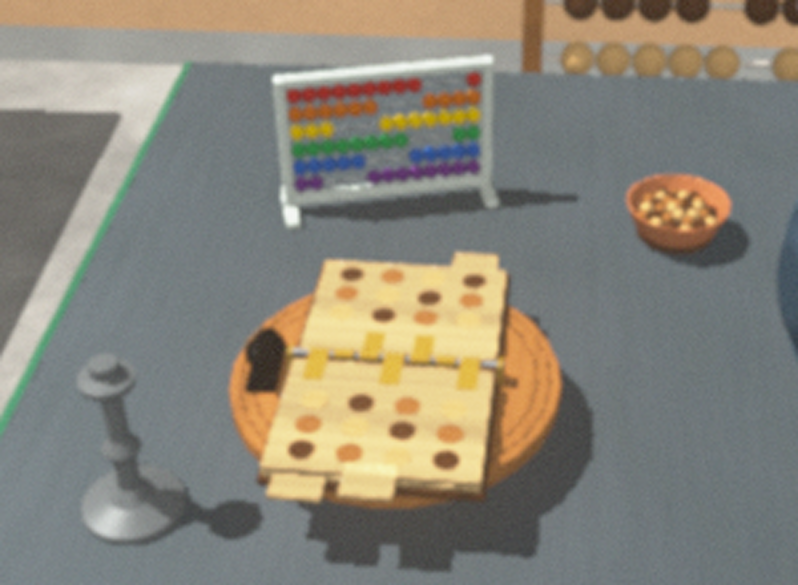

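View pics/top0.png

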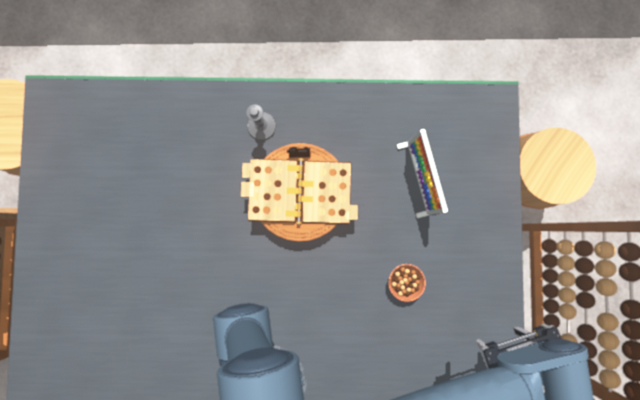

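```bash
cat > h.py <<'E'
import numpy as np
from cell import robot,snapshot,finder
C={}
def cam(n):
    if n not in C:C[n]=snapshot(n)
    return C[n]
def ray(n,u,v):
    d=cam(n);R=d["R"];c=-R.T@d["t"];return c,R.T@np.linalg.inv(d["mtx"])@np.array([u,v,1.])
def onz(n,u,v,z):
    c,r=ray(n,u,v);return c+r*(z-c[2])/r[2]
def proj(n,X):
    d=cam(n);p=d["mtx"]@(d["R"]@np.array(X)+d["t"]);return p[:2]/p[2]
E
python3 - <<'E'
from h import *
np.set_printoptions(precision=4,suppress=True)
z=lambda n,x,y:(180+x/2.66-.3,90+y/2.66-.3) if n=="top" else (160+x/2.66-.3,90+y/2.66-.3)
for n,l,x,y,h in [("top","spF",322,186,.077),("top","spN",316,358,.077),("top","tabF",162,245,.0795),("top","tabN",162,284,.0795),("top","cFL",190,184,.0795),("top","cNL",181,345,.0795),("top","cFR",455,194,.0725),("top","cNR",451,353,.0725),
 ("side","tabF",338,497,.0795),("side","tabN",393,500,.0795),("side","cFL",272,468,.0795),("side","cNL",484,488,.0795),("side","spN",500,364,.077),("side","spF",290,350,.077),("side","cFR",326,260,.0725),("side","cNR",507,271,.0725)]:
    print(n,l,onz(n,*z(n,x,y),h))
for n in("top","side"):
  for k,h in[("lion_mid",.085),("bowl_mid",.024),("candlestick_mid",.08),("abacus_mid",.085)]:
    r=finder.search_frame(n,k)
    if r:
        e=r[0]["extent"];print(n,k,onz(n,e[0]+e[2]/2,e[1]+e[3]/2,h))
E
```

```text
top spF [ 0.6837 -0.0952  0.077 ]
top spN [ 0.4896 -0.0908  0.077 ]
top tabF [0.6145 0.0833 0.0795]
top tabN [0.5707 0.0823 0.0795]
top cFL [0.6839 0.0533 0.0795]
top cNL [0.5027 0.0597 0.0795]
top cFR [ 0.677  -0.246   0.0725]
top cNR [ 0.4967 -0.2422  0.0725]
side tabF [0.6128 0.0826 0.0795]
side tabN [0.5691 0.0823 0.0795]
side cFL [0.671  0.0546 0.0795]
side cNL [0.4984 0.0634 0.0795]
side spN [ 0.4935 -0.0937  0.077 ]
side spF [ 0.6838 -0.0987  0.077 ]
side cFR [ 0.6742 -0.2464  0.0725]
side cNR [ 0.494  -0.2413  0.0725]
top lion_mid [ 0.707  -0.0829  0.085 ]
top bowl_mid [ 0.3148 -0.4259  0.024 ]
top abacus_mid [ 0.6453 -0.452   0.085 ]
side lion_mid [ 0.5828 -0.0552  0.085 ]
side bowl_mid [ 0.309  -0.4261  0.024 ]
side candlestick_mid [0.7923 0.0338 0.08  ]
side abacus_mid [ 0.6324 -0.4495  0.085 ]
```

```bash
python3 -m jog '[[33,-22,-10,0,0,0,0],[33,-22,-10,0,0,0,0],[33,-22,-10,0,0,0,0],[33,-22,-10,0,0,0,0],[33,-22,-10,0,0,0,0],[33,-22,-10,0,0,0,0],[33,-22,-10,0,0,0,0],[33,-22,-10,0,0,0,0],[33,-22,-10,0,0,0,0],[33,-22,-10,0,0,0,0]]' 10; python3 -c "
from cell import robot
s=robot.get_state();print([s[k].tolist() for k in('joints','tcp_pos','eef_rot','ft_force')])"
```

```text
clock: 2.4
tcp_pos: [0.4474, -0.3057, 0.3061]
eef_rot: [0.988, 0.156, 0.0, 0.0]
ft_force: [-0.8, 0.0, 0.4]
grip_width: 0.0175
[[-0.8088071523856133, -0.07836939952384862, 1.719230374081878, 6.820048929000043e-06, 1.500167043674054, 0.44832490950857146], [0.44739823894835695, -0.3057449994046724, 0.30611879848849993], [0.9877270259780311, 0.15618976419008165, 0.00016340556264054105, 0.0002302465256865077], [-0.7874768718561063, 0.048217020812948375, 0.43333979210035384]]
```

```bash
python3 -m jog '[[11,-45,0,0,0,0,0],[11,-45,0,0,0,0,0],[11,-45,0,0,0,0,0],[11,-45,0,0,0,0,0],[11,-45,0,0,0,0,0],[11,-45,0,0,0,0,0],[11,-45,0,0,0,0,0],[11,-45,0,0,0,0,0],[11,-45,0,0,0,0,0],[11,-45,0,0,0,0,0]]' 10; python3 -c "
from cell import robot
s=robot.get_state();print([s[k].tolist() for k in('joints','tcp_pos','eef_rot','ft_force')])"
python3 -m jog '[[0,0,0,-8.5,0,0,0],[0,0,0,-8.5,0,0,0],[0,0,0,-8.5,0,0,0]]' 10; python3 -c "
from cell import robot
s=robot.get_state();print([s[k].tolist() for k in('joints','tcp_pos','eef_rot','ft_force')])"
```

```text
clock: 3.4
tcp_pos: [0.4118, 0.1567, 0.3059]
eef_rot: [0.988, 0.156, 0.001, 0.0]
ft_force: [1.0, -0.5, -0.1]
grip_width: 0.0005
[[0.10519476655687172, -0.34246357911514824, 1.9428624568399298, -6.854841125875377e-06, 1.5397984665713162, 1.362268560222761], [0.4118318446464232, 0.15670703546199208, 0.30588111659431305], [0.9877222204328955, 0.15621884818883727, 0.000696546705491856, 3.9450612097315755e-05], [1.00724572661879, -0.5351320230705556, -0.14282846458440618]]
clock: 3.7
tcp_pos: [0.4127, 0.1554, 0.3069]
eef_rot: [0.963, 0.152, 0.037, 0.22]
ft_force: [-0.4, -0.4, 0.1]
grip_width: 0.0004
[[0.381051651493066, -0.27026997484284015, 1.9346657450638183, -0.45092380378152397, 1.5119854090822802, 1.6727251745584824], [0.4127183314190338, 0.15540797518923924, 0.3069435519066936], [0.9627005291933126, 0.15242177782423338, 0.03684713549324831, 0.2204939485377279], [-0.42747288788117577, -0.3940572867976709, 0.14890837798821344]]
```

```bash
cat > kin.py <<'E'
import numpy as np
from scipy.spatial.transform import Rotation as Ro
from scipy.optimize import least_squares
D=[([-1.43110889e+00,2.45776750e-01,1.55899156e+00,-1.6e-05,1.33872180,-1.74102302e-01],[0.20054766,-0.61765739,0.20438132],[9.87716490e-01,1.56253755e-01,8.4e-06,-9.487e-04]),
([-0.8088071523856133,-0.07836939952384862,1.719230374081878,6.8e-06,1.500167043674054,0.44832490950857146],[0.44739823894835695,-0.3057449994046724,0.30611879848849993],[0.9877270259780311,0.15618976419008165,0.00016340556264054105,0.0002302465256865077]),
([0.10519476655687172,-0.34246357911514824,1.9428624568399298,-6.85e-06,1.5397984665713162,1.362268560222761],[0.4118318446464232,0.15670703546199208,0.30588111659431305],[0.9877222204328955,0.15621884818883727,0.000696546705491856,3.9e-05]),
([0.381051651493066,-0.27026997484284015,1.9346657450638183,-0.45092380378152397,1.5119854090822802,1.6727251745584824],[0.4127183314190338,0.15540797518923924,0.3069435519066936],[0.9627005291933126,0.15242177782423338,0.03684713549324831,0.2204939485377279])]
def fk(q,P,s4=1,s6=1):
    a1,d1,L1,l2,a3,l3,L2,d6,c6,a5=P
    R=Ro.from_euler('z',q[0]);p=R.apply([a1,L1,d1])
    R=R*Ro.from_euler('y',q[1]);p=p+R.apply([0,0,l2])
    R=R*Ro.from_euler('y',q[2]);p=p+R.apply([a3,0,l3])
    R=R*Ro.from_euler('z',s4*q[3]);p=p+R.apply([0,L2,0])
    R=R*Ro.from_euler('y',q[4]);p=p+R.apply([a5,0,d6])
    R=R*Ro.from_euler('z',s6*q[5]+c6);return p,R,
def res(P,s4,data=None):
    o=[]
    for q,p,r in data or D:
        pp,R=fk(q,P,s4);o+=list(pp-p)+list((Ro.from_quat(r).inv()*R).as_rotvec()*.3)
    return np.array(o)
def fit(s4=1,data=None):
    return min((least_squares(lambda P:np.r_[res(P,s4,data),1e-4*(P-x0)],x0,) for x0 in [np.array([0,.2,l1,.45,0,.45,.11-l1,.25,c,0]) for c in(1.57,-1.57) for l1 in (.0,.11)]),key=lambda r:r.cost)
E
python3 - <<'E'
from kin import *
for s in(1,-1):
    r=fit(s);print(s,r.cost,r.x.round(4),np.abs(res(r.x,s)).reshape(-1,6).max(1))
E
```

```text
1 1.28593404801668e-10 [1.4000e-03 2.7340e-01 1.1250e-01 4.1980e-01 6.6200e-02 5.6880e-01
 1.0000e-04 2.7990e-01 1.5708e+00 1.5000e-03] [8.60336969e-08 1.48298438e-07 2.65627556e-07 8.19142299e-08]
-1 0.03660899913741996 [-22.1406   1.5636  -1.7361   0.4905   0.2736   0.2409   1.8486   1.4699
   1.5573 -22.4908] [0.00404313 0.00404565 0.0058791  0.26884958]
```

```bash
cat >> kin.py <<'E'
LO=np.array([-3.13,-1.02,.13,-.95,.21,-2.74]);HI=np.array([3.13,2.26,2.54,4.09,2.88,2.74])
P0=fit(1).x
def ik(p,R,q0=None):
    best=None
    seeds=[q0] if q0 is not None else [np.array(D[2][0]),np.array(D[3][0]),np.array([.5,.5,1.2,-.5,.8,1.]),np.array([0.5,0.2,1.5,.8,1.2,0]),np.array([.3,.3,1.5,1.6,1.5,-1.5]),np.array([.3,.3,1.5,2.6,1.5,-1.5])]
    for s in seeds:
        f=lambda q:np.r_[(fk(q,P0)[0]-p),(R.inv()*fk(q,P0)[1]).as_rotvec()*.2]
        r=least_squares(f,np.clip(s,LO+.021,HI-.021),bounds=(LO+.02,HI-.02))
        if best is None or r.cost<best[0]-1e-9:best=(r.cost,r.x)
        if best[0]<1e-8:break
    return best
def tool(d,ydir):
    d=np.array(d,float);d/=np.linalg.norm(d);y=np.array(ydir,float);y-=d*(y@d);y/=np.linalg.norm(y)
    return Ro.from_matrix(np.c_[np.cross(y,d),y,d])
def wrist(q):
    p,R=fk(q,P0);return p-R.apply([0,0,P0[7]])
E
python3 - <<'E'
from kin import *
np.set_printoptions(precision=2,suppress=True)
# direction: az from +x (0) toward -y (90), el below horizontal
for az in(0,20,45,70,90):
  for el in(0,10,20,30,45,60):
    a,e=np.radians([az,el]);d=[np.cos(e)*np.cos(a),-np.cos(e)*np.sin(a),-np.sin(e)]
    y=[np.sin(a),np.cos(a),0]
    out=[]
    for sg in(1,-1):
        c,q=ik(np.array([.592,.08,.07]),tool(d,np.array(y)*sg));
        if c<1e-6: out.append((q,wrist(q)))
    print(az,el,out)
E
```

```text
0 0 [(array([-0.11,  0.53,  2.34,  3.03,  1.3 , -1.54]), array([0.31, 0.08, 0.07]))]
0 10 [(array([-0.1 ,  0.35,  2.39,  3.02,  1.  , -1.52]), array([0.32, 0.08, 0.12]))]
0 20 [(array([-0.1 ,  0.19,  2.41,  2.99,  0.68, -1.49]), array([0.33, 0.08, 0.17]))]
0 30 [(array([-0.09,  0.07,  2.39,  2.91,  0.37, -1.41]), array([0.35, 0.08, 0.21]))]
0 45 []
0 60 [(array([-0.07,  0.04,  2.14,  0.09,  0.44, -1.71]), array([0.45, 0.08, 0.31])), (array([-0.07,  0.04,  2.14,  0.09,  0.44,  1.43]), array([0.45, 0.08, 0.31]))]
20 0 [(array([0.19, 0.57, 2.23, 3.7 , 1.28, 1.39]), array([0.33, 0.18, 0.07])), (array([ 0.19,  0.57,  2.23,  3.7 ,  1.28, -1.75]), array([0.33, 0.18, 0.07]))]
20 10 [(array([0.18, 0.41, 2.28, 3.77, 1.02, 1.31]), array([0.33, 0.17, 0.12])), (array([ 0.18,  0.41,  2.28,  3.77,  1.02, -1.83]), array([0.33, 0.17, 0.12]))]
20 20 [(array([ 0.16,  0.27,  2.3 ,  3.88,  0.75, -1.97]), array([0.34, 0.17, 0.17]))]
20 30 []
20 45 []
20 60 [(array([ 0.03,  0.08,  2.09, -0.4 ,  0.51, -0.88]), array([0.46, 0.13, 0.31])), (array([ 0.03,  0.08,  2.09, -0.4 ,  0.51,  2.26]), array([0.46, 0.13, 0.31]))]
45 0 []
45 10 []
45 20 []
45 30 []
45 45 []
45 60 [(array([ 0.13,  0.19,  1.98, -0.63,  0.74, -0.23]), array([0.49, 0.18, 0.31]))]
70 0 []
70 10 []
70 20 []
70 30 []
70 45 [(array([ 0.28,  0.39,  1.82, -0.92,  1.09,  0.45]), array([0.52, 0.27, 0.27])), (array([ 0.28,  0.39,  1.82, -0.92,  1.09, -2.69]), array([0.52, 0.27, 0.27]))]
70 60 [(array([ 0.18,  0.31,  1.83, -0.62,  1.  ,  0.17]), array([0.54, 0.21, 0.31]))]
90 0 []
90 10 []
90 20 []
90 30 []
90 45 [(array([ 0.27,  0.52,  1.64, -0.78,  1.33,  0.6 ]), array([0.59, 0.28, 0.27])), (array([ 0.27,  0.52,  1.64, -0.78,  1.33, -2.54]), array([0.59, 0.28, 0.27]))]
90 60 [(array([ 0.18,  0.41,  1.7 , -0.56,  1.2 ,  0.43]), array([0.59, 0.22, 0.31])), (array([ 0.18,  0.41,  1.7 , -0.56,  1.2 , -2.71]), array([0.59, 0.22, 0.31]))]
```

```bash
python3 - <<'E'
from kin import *
np.set_printoptions(precision=2,suppress=True)
for az in(90,105,120,135,150):
  for el in(0,10,20,25,30,35,40):
    a,e=np.radians([az,el]);d=[np.cos(e)*np.cos(a),-np.cos(e)*np.sin(a),-np.sin(e)]
    y=[np.sin(a),np.cos(a),0]
    out=[]
    for sg in(1,-1):
        c,q=ik(np.array([.592,.08,.07]),tool(d,np.array(y)*sg));
        if c<1e-6: out.append((q,wrist(q)))
    print(az,el,out)
E
```

```text
90 0 []
90 10 []
90 20 []
90 25 []
90 30 []
90 35 [(array([ 0.31,  0.6 ,  1.6 , -0.91,  1.44,  0.68]), array([0.59, 0.31, 0.23])), (array([ 0.31,  0.6 ,  1.6 , -0.91,  1.44, -2.46]), array([0.59, 0.31, 0.23]))]
90 40 [(array([ 0.29,  0.56,  1.62, -0.84,  1.38,  0.64]), array([0.59, 0.29, 0.25])), (array([ 0.29,  0.56,  1.62, -0.84,  1.38, -2.5 ]), array([0.59, 0.29, 0.25]))]
105 0 []
105 10 []
105 20 []
105 25 [(array([ 0.3 ,  0.79,  1.4 , -0.89,  1.73,  0.8 ]), array([0.66, 0.33, 0.19])), (array([ 0.3 ,  0.79,  1.4 , -0.89,  1.73, -2.34]), array([0.66, 0.33, 0.19]))]
105 30 [(array([ 0.29,  0.74,  1.43, -0.83,  1.67,  0.78]), array([0.65, 0.31, 0.21])), (array([ 0.29,  0.74,  1.43, -0.83,  1.67, -2.36]), array([0.65, 0.31, 0.21]))]
105 35 [(array([ 0.28,  0.69,  1.46, -0.78,  1.61,  0.77]), array([0.65, 0.3 , 0.23])), (array([ 0.28,  0.69,  1.46, -0.78,  1.61, -2.37]), array([0.65, 0.3 , 0.23]))]
105 40 [(array([ 0.26,  0.65,  1.49, -0.73,  1.55,  0.75]), array([0.65, 0.29, 0.25])), (array([ 0.26,  0.65,  1.49, -0.73,  1.55, -2.4 ]), array([0.65, 0.29, 0.25]))]
120 0 []
120 10 [(arr
[... 2645 characters left out ...]
 array([0.82, 0.21, 0.17]))]
150 25 [(array([ 0.11,  0.99,  1.05, -0.45,  2.15,  1.13]), array([0.81, 0.21, 0.19])), (array([ 0.11,  0.99,  1.05, -0.45,  2.15, -2.01]), array([0.81, 0.21, 0.19]))]
150 30 [(array([ 0.11,  0.94,  1.09, -0.41,  2.08,  1.14]), array([0.8 , 0.2 , 0.21])), (array([ 0.11,  0.94,  1.09, -0.41,  2.08, -2.  ]), array([0.8 , 0.2 , 0.21]))]
150 35 [(array([ 0.1 ,  0.88,  1.14, -0.38,  2.  ,  1.15]), array([0.79, 0.19, 0.23])), (array([ 0.1 ,  0.88,  1.14, -0.38,  2.  , -1.99]), array([0.79, 0.19, 0.23]))]
150 40 [(array([ 0.09,  0.83,  1.2 , -0.35,  1.92,  1.16]), array([0.78, 0.19, 0.25])), (array([ 0.09,  0.83,  1.2 , -0.35,  1.92, -1.98]), array([0.78, 0.19, 0.25]))]
```

```bash
cat > plan.py <<'E'
from kin import *
from cell import robot
def ori(az,el):
    a,e=np.radians([az,el]);d=[np.cos(e)*np.cos(a),-np.cos(e)*np.sin(a),-np.sin(e)]
    return tool(d,[np.sin(a),np.cos(a),0])
def rows(wps,start=None,g=0):
    """wps: (pos,az,el,n); prints rows and IK check"""
    s=robot.get_state();p=np.array(s["tcp_pos"]);R=Ro.from_quat(s["eef_rot"])
    if start: p,R=np.array(start[0]),start[1]
    q=np.array(s["joints"]);out=[]
    for w in wps:
        pt=np.array(w[0],float);Rt=ori(w[1],w[2]);n=w[3]
        rv=(R.inv()*Rt).as_rotvec()/n;dp=(pt-p)/n
        for i in range(n):
            t=R.inv().apply(dp)*1e3;r=np.degrees(rv)
            row=[*np.round(t,1),*np.round(r,1),g];out.append([float(v)for v in row])
            p=p+R.apply(np.array(row[:3])/1e3);R=R*Ro.from_rotvec(np.radians(row[3:6]))
            c,q2=ik(p,R,q);dq=np.abs(q2-q)/.1;q=q2
            flag="" if c<1e-7 else " UNREACH %.1e"%c
            if (dq>np.array([1.8,1.8,2.2,2.2,2.2,2.2])).any(): flag+=" FAST"
            print([round(float(v),1) for v in row],p.round(3),q.round(2),"wr",wrist(q).round(2),flag)
    return p,R
E
python3 - <<'E'
from plan import *
rows([((.56,.24,.26),105,30,13),((.60,.17,.13),105,30,4),((.60,.125,.0565),105,30,3)])
E
```

```text
[12.8, -4.0, 2.1, -0.6, -3.2, -4.8, 0.0] [0.424 0.162 0.303] [ 0.39 -0.19  1.88 -0.46  1.55  1.61] wr [0.4  0.29 0.55] 
[13.2, -2.9, 1.4, -0.6, -3.2, -4.8, 0.0] [0.435 0.168 0.3  ] [ 0.4  -0.11  1.82 -0.47  1.59  1.54] wr [0.42 0.3  0.55] 
[13.4, -1.8, 0.6, -0.6, -3.2, -4.8, 0.0] [0.447 0.175 0.296] [ 0.41 -0.04  1.77 -0.48  1.63  1.47] wr [0.45 0.32 0.54] 
[13.5, -0.7, -0.2, -0.6, -3.2, -4.8, 0.0] [0.458 0.181 0.293] [ 0.42  0.04  1.71 -0.49  1.68  1.4 ] wr [0.47 0.33 0.53] 
[13.5, 0.4, -0.9, -0.6, -3.2, -4.8, 0.0] [0.469 0.188 0.289] [ 0.43  0.11  1.65 -0.51  1.72  1.33] wr [0.49 0.35 0.52] 
[13.4, 1.6, -1.7, -0.6, -3.2, -4.8, 0.0] [0.481 0.194 0.285] [ 0.44  0.18  1.6  -0.53  1.76  1.26] wr [0.51 0.36 0.51] 
[13.1, 2.7, -2.4, -0.6, -3.2, -4.8, 0.0] [0.492 0.201 0.282] [ 0.45  0.25  1.54 -0.56  1.81  1.19] wr [0.53 0.38 0.49] 
[12.6, 3.8, -3.1, -0.6, -3.2, -4.8, 0.0] [0.503 0.207 0.278] [ 0.46  0.32  1.48 -0.58  1.85  1.11] wr [0.55 0.4  0.48] 
[12.1, 4.9, -3.7, -0.6, -3.2, -4.8, 0.0] [0.515 0.214 0.275] [ 0.47  0.38  1.43 -0.61  1.89  1.03] wr [0.57 0.41 0.46] 
[11.4, 5.9, -4.3, -
[... 577 characters left out ...]
.0, 14.2, 28.7, 0.1, 0.0, 0.1, 0.0] [0.58  0.205 0.195] [ 0.45  0.68  1.26 -0.78  1.93  0.71] wr [0.64 0.44 0.33] 
[21.0, 14.2, 28.6, 0.1, 0.0, 0.1, 0.0] [0.59  0.188 0.163] [ 0.43  0.71  1.27 -0.78  1.88  0.73] wr [0.65 0.42 0.3 ] 
[21.1, 14.2, 28.6, 0.1, 0.0, 0.1, 0.0] [0.6  0.17 0.13] [ 0.4   0.75  1.27 -0.79  1.83  0.75] wr [0.66 0.4  0.27] 
[14.0, 4.0, 24.8, -0.0, 0.1, 0.0, 0.0] [0.6   0.155 0.105] [ 0.38  0.77  1.3  -0.79  1.79  0.77] wr [0.66 0.39 0.25] 
[14.0, 4.0, 24.8, -0.0, 0.1, 0.0, 0.0] [0.6   0.14  0.081] [ 0.36  0.79  1.32 -0.79  1.75  0.78] wr [0.66 0.37 0.22] 
[13.9, 4.0, 24.8, -0.0, 0.1, 0.0, 0.0] [0.6   0.125 0.057] [ 0.35  0.81  1.34 -0.8   1.71  0.8 ] wr [0.66 0.36 0.2 ]
```

```bash
python3 -m jog '[[13,-4,2,-0.6,-3.2,-4.8,0],[13,-3,1.4,-0.6,-3.2,-4.8,0],[13.4,-1.8,0.6,-0.6,-3.2,-4.8,0],[13.5,-0.7,-0.2,-0.6,-3.2,-4.8,0],[13.5,0.4,-0.9,-0.6,-3.2,-4.8,0],[13.4,1.6,-1.7,-0.6,-3.2,-4.8,0],[13,2.7,-2.4,-0.6,-3.2,-4.8,0],[12.6,3.8,-3.1,-0.6,-3.2,-4.8,0],[12,4.9,-3.7,-0.6,-3.2,-4.8,0],[11.4,5.9,-4.3,-0.6,-3.2,-4.8,0]]'
python3 -m jog '[[10.6,6.9,-4.9,-0.6,-3.2,-4.8,0],[9.7,7.8,-5.4,-0.6,-3.2,-4.8,0],[8.7,8.6,-5.8,-0.6,-3.2,-4.8,0],[21,14.2,28.7,0,0,0,0],[21,14.2,28.7,0,0,0,0]]'
python3 - <<'E'
from plan import *
import cv2
from h import *
for n in("top","side"):
    cv2.imwrite(f"pics/{n}1.png",cam(n)["frame"][:,:,::-1])
rows([((.60,.17,.13),105,30,2),((.60,.125,.0565),105,30,3)])
E
```

```text
clock: 4.7
tcp_pos: [0.5261, 0.2203, 0.2691]
eef_rot: [0.779, 0.461, -0.308, 0.294]
ft_force: [-0.3, -0.5, 0.2]
grip_width: 0.0003
clock: 5.2
tcp_pos: [0.5797, 0.2054, 0.1921]
eef_rot: [0.683, 0.533, -0.397, 0.303]
ft_force: [0.1, 0.4, -0.2]
grip_width: 0.0004
[18.6, 15.6, 25.3, -0.1, 0.2, 0.6, 0.0] [0.589 0.186 0.159] [ 0.43  0.72  1.28 -0.78  1.88  0.73] wr [0.65 0.42 0.3 ] 
[18.7, 15.3, 25.4, -0.1, 0.2, 0.6, 0.0] [0.6  0.17 0.13] [ 0.4   0.75  1.28 -0.78  1.83  0.75] wr [0.66 0.4  0.27] 
[13.9, 3.9, 24.8, -0.0, -0.0, -0.0, 0.0] [0.6   0.155 0.105] [ 0.38  0.77  1.3  -0.79  1.79  0.77] wr [0.66 0.39 0.25] 
[13.9, 3.9, 24.8, -0.0, -0.0, -0.0, 0.0] [0.6   0.14  0.081] [ 0.36  0.79  1.32 -0.79  1.75  0.79] wr [0.66 0.37 0.22] 
[13.9, 3.9, 24.8, -0.0, -0.0, -0.0, 0.0] [0.6   0.125 0.057] [ 0.35  0.81  1.34 -0.8   1.71  0.8 ] wr [0.66 0.36 0.2 ]
```

View pics/side1.png

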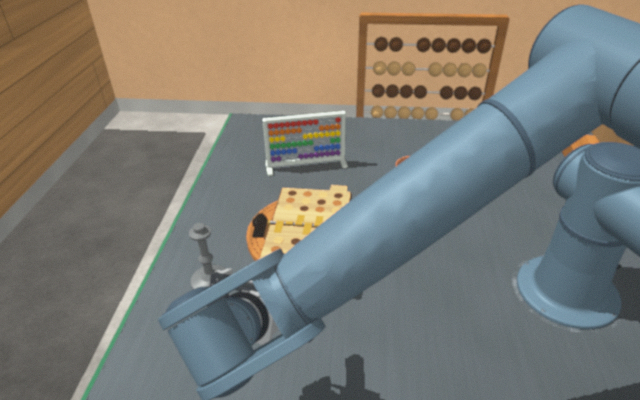

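View pics/top1.png

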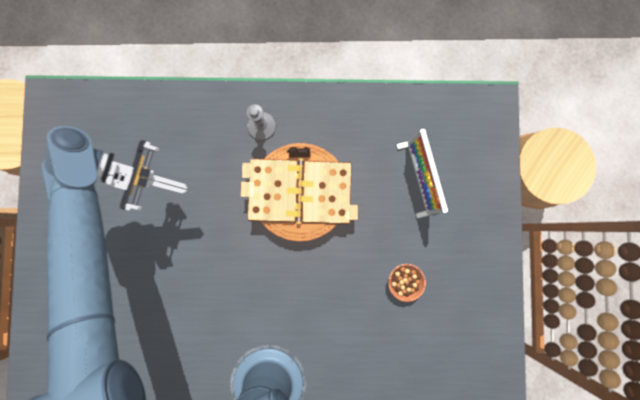

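```bash
python3 -m jog '[[18.6,15.6,25.3,0,0,0.6,0],[18.7,15.3,25.4,0,0,0.6,0],[14,4,25,0,0,0,0],[14,4,25,0,0,0,0],[13.8,3.9,24.6,0,0,0,0],[0,0,0,0,0,0,0]]'
python3 - <<'E'
from plan import *
from h import *
import cv2
f=cam("top")["frame"][:,:,::-1];cv2.imwrite("pics/top2.png",cv2.resize(f[140:240,180:330],None,fx=5,fy=5,interpolation=cv2.INTER_CUBIC))
s=robot.get_state();print(s["tcp_pos"],s["ft_force"],proj("top",s["tcp_pos"]),proj("top",[.592,.082,.0795]))
rows([((.588,.072,.0565),105,30,3)])
E
```

```text
clock: 5.9
tcp_pos: [0.601, 0.126, 0.0601]
eef_rot: [0.688, 0.525, -0.398, 0.305]
ft_force: [0.0, -0.1, 0.1]
grip_width: 0.0007
[0.60211785 0.1271653  0.06205112] [0.43451247 0.13679363 0.45056059] [227.07015907 186.41655842] [240.86854793 189.3267194 ]
[-7.9, 0.3, 17.4, 0.0, 0.0, -0.1, 0.0] [0.597 0.109 0.06 ] [ 0.33  0.79  1.37 -0.81  1.7   0.8 ] wr [0.66 0.34 0.2 ] 
[-7.9, 0.2, 17.4, 0.0, 0.0, -0.1, 0.0] [0.593 0.09  0.058] [ 0.31  0.77  1.41 -0.83  1.67  0.8 ] wr [0.66 0.32 0.2 ] 
[-7.9, 0.2, 17.4, 0.0, 0.0, -0.1, 0.0] [0.588 0.072 0.057] [ 0.28  0.75  1.44 -0.84  1.64  0.8 ] wr [0.65 0.31 0.2 ]
```

View pics/top2.png

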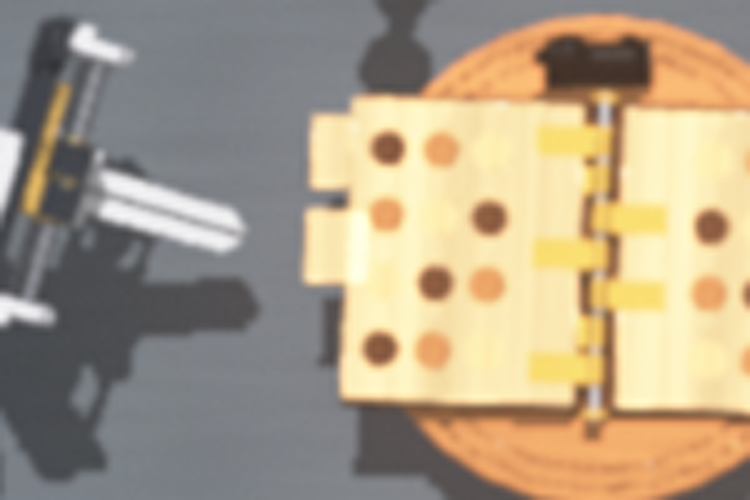

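```bash
python3 -m jog '[[0,0,0,0,0,0,0]]'
python3 - <<'E'
from cell import *
for i in range(4):
    snapshot("top");s=robot.get_state();print(s["tcp_pos"],s["joints"],s["joint_vel"].round(3),s["tau"].round(2))
E
```

```text
clock: 6.05
tcp_pos: [0.6037, 0.1284, 0.0641]
eef_rot: [0.689, 0.525, -0.394, 0.307]
ft_force: [-0.2, -0.1, -0.5]
grip_width: 0.0004
[0.60396042 0.12860083 0.06431114] [ 0.35019337  0.80767582  1.32463795 -0.8021639   1.72196314  0.80254434] [ 0.001 -0.001  0.001  0.002 -0.006  0.002] [-3.600e-01 -5.393e+01 -2.427e+01 -1.320e+00  1.390e+00 -2.000e-02]
[0.60393081 0.12858156 0.0641735 ] [ 0.35019108  0.80773521  1.32480313 -0.80215337  1.72168051  0.80263809] [ 0.     0.002  0.005  0.001 -0.005  0.002] [-2.300e-01 -5.442e+01 -2.461e+01 -1.340e+00  1.400e+00 -2.000e-02]
[0.60374244 0.12845823 0.06388495] [ 0.35010155  0.80793889  1.32520998 -0.80210695  1.7215007   0.80274348] [-0.003  0.007  0.008 -0.002 -0.003  0.001] [-1.200e-01 -5.478e+01 -2.484e+01 -1.340e+00  1.400e+00 -2.000e-02]
[0.60354392 0.12822428 0.0634836 ] [ 0.34986781  0.80831672  1.32564477 -0.80211792  1.72127681  0.80275068] [-0.005  0.007  0.011  0.001 -0.003  0.003] [-4.000e-02 -5.501e+01 -2.498e+01 -1.350e+00  1.400e+00 -1.000e-02]
```

```bash
for i in 1 2 3; do python3 -m jog '[[0,0,0,0,0,0,0],[0,0,0,0,0,0,0]]' | grep -E 'clock|pos'; done
```

```text
clock: 6.45
tcp_pos: [0.6028, 0.1275, 0.0622]
clock: 6.65
tcp_pos: [0.6026, 0.1272, 0.0618]
clock: 6.85
tcp_pos: [0.6026, 0.1271, 0.0617]
```

```bash
python3 - <<'E'
from plan import *
rows([((.600,.125,.0565),105,30,1),((.588,.072,.0565),105,30,4)])
E
```

```text
[3.2, -2.0, 5.0, 0.1, 0.0, -0.4, 0.0] [0.6   0.125 0.056] [ 0.35  0.81  1.34 -0.8   1.71  0.8 ] wr [0.66 0.36 0.2 ] 
[-6.8, 0.5, 11.7, 0.0, 0.0, 0.0, 0.0] [0.597 0.112 0.056] [ 0.33  0.8   1.36 -0.81  1.7   0.8 ] wr [0.66 0.35 0.2 ] 
[-6.8, 0.5, 11.7, 0.0, 0.0, 0.0, 0.0] [0.594 0.099 0.057] [ 0.32  0.78  1.39 -0.82  1.68  0.8 ] wr [0.66 0.33 0.2 ] 
[-6.8, 0.5, 11.7, 0.0, 0.0, 0.0, 0.0] [0.591 0.085 0.057] [ 0.3   0.77  1.42 -0.83  1.66  0.8 ] wr [0.65 0.32 0.2 ] 
[-6.8, 0.5, 11.7, 0.0, 0.0, 0.0, 0.0] [0.588 0.072 0.057] [ 0.28  0.75  1.44 -0.84  1.64  0.8 ] wr [0.65 0.31 0.2 ]
```

```bash
python3 -m jog '[[3.2,-2,5,0,0,-0.4,0],[0,0,0,0,0,0,0],[-6.8,0.5,11.7,0,0,0,0],[-6.8,0.5,11.7,0,0,0,0],[-6.8,0.5,11.7,0,0,0,0],[-6.8,0.5,11.7,0,0,0,0],[0,0,0,0,0,0,0],[0,0,0,0,0,0,0],[0,0,0,0,0,0,0]]'
python3 - <<'E'
from plan import *
from h import *
import cv2
f=cam("top")["frame"][:,:,::-1];cv2.imwrite("pics/top3.png",cv2.resize(f[140:240,180:330],None,fx=5,fy=5,interpolation=cv2.INTER_CUBIC))
cv2.imwrite("pics/side3.png",cam("side")["frame"][:,:,::-1])
E
```

```text
clock: 7.75
tcp_pos: [0.5883, 0.0724, 0.0569]
eef_rot: [0.687, 0.528, -0.396, 0.305]
ft_force: [0.3, -0.2, -0.4]
grip_width: 0.0005
```

View pics/top3.png

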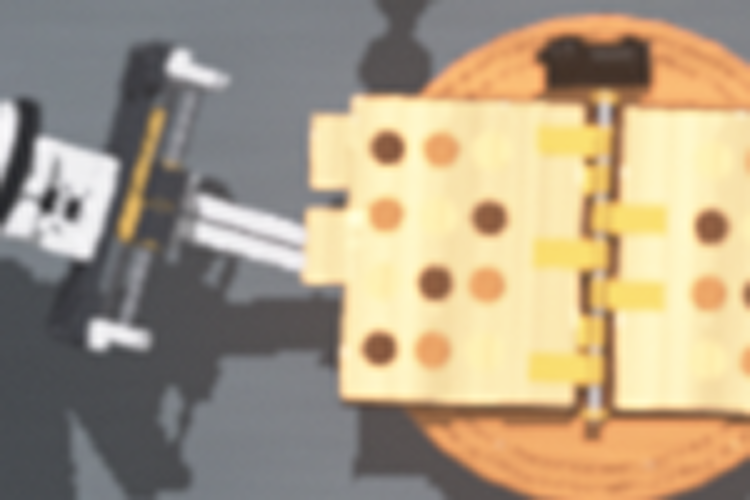

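View pics/side3.png

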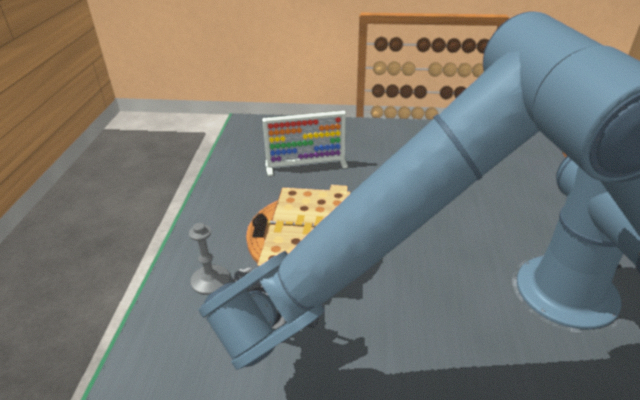

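```bash
cat > leaf.py <<'E'
from plan import *
C0=np.array([.587,-.093,.077]);YAW=-.03
def wp(th,n=1,push=0.,roff=None):
    el=30. if th<=40 else min(90.,30+(th-40)*60/70)
    if th>110: el=90.
    t=np.radians(th);e=np.radians(el);nn=np.array([np.sin(t),-np.cos(t)])
    ov=roff if roff is not None else np.interp(th,[0,40,90,180],[16,16,25,22])
    ee=max(t,e) if th<90 else t
    E=175*np.array([np.cos(t),np.sin(t)])+(2.5-push)*nn
    c=E-ov*np.array([np.cos(ee),np.sin(ee)])
    tcp=c-8*np.array([-np.sin(e),np.cos(e)])
    y,z=tcp/1e3
    # keep the finger's contact at the tab's middle
    x=-.003*np.cos(e)
    p=C0+[x-np.sin(YAW)*y+.0*z,np.cos(YAW)*y,z]
    return (p,105,el,n)
E
python3 - <<'E'
from leaf import *
rows([wp(t) for t in range(0,31,3)])
E
```

```text
[-2.5, 1.1, -1.1, 0.2, 0.0, 0.0, 0.0] [0.589 0.072 0.06 ] [ 0.28  0.75  1.44 -0.84  1.65  0.79] wr [0.65 0.31 0.2 ] 
[-8.0, 0.1, -4.5, -0.0, 0.0, 0.0, 0.0] [0.589 0.072 0.069] [ 0.28  0.73  1.44 -0.84  1.66  0.79] wr [0.65 0.31 0.21] 
[-8.2, 0.1, -4.1, -0.0, 0.0, 0.0, 0.0] [0.589 0.071 0.078] [ 0.28  0.72  1.44 -0.84  1.66  0.78] wr [0.65 0.31 0.22] 
[-8.4, 0.2, -3.7, -0.0, 0.0, 0.0, 0.0] [0.589 0.07  0.087] [ 0.28  0.7   1.45 -0.84  1.67  0.77] wr [0.65 0.3  0.23] 
[-8.6, 0.4, -3.2, -0.0, 0.0, 0.0, 0.0] [0.589 0.069 0.096] [ 0.28  0.69  1.45 -0.84  1.68  0.76] wr [0.65 0.3  0.24] 
[-8.7, 0.4, -2.7, -0.0, 0.0, 0.0, 0.0] [0.589 0.067 0.105] [ 0.27  0.67  1.46 -0.85  1.68  0.75] wr [0.65 0.3  0.24] 
[-8.9, 0.6, -2.4, -0.0, 0.0, 0.0, 0.0] [0.589 0.064 0.114] [ 0.27  0.66  1.46 -0.85  1.69  0.74] wr [0.65 0.3  0.25] 
[-8.9, 0.7, -1.8, -0.0, 0.0, 0.0, 0.0] [0.589 0.061 0.122] [ 0.27  0.64  1.46 -0.85  1.69  0.73] wr [0.65 0.3  0.26] 
[-9.0, 0.7, -1.4, -0.0, 0.0, 0.0, 0.0] [0.589 0.058 0.131] [ 0.26  0.63  1.47 -0.86  1.7   0.72] wr [0.65 0.29 0.27] 
[-9.1, 0.9, -1.0, -0.0, 0.0, 0.0, 0.0] [0.589 0.054 0.139] [ 0.26  0.61  1.47 -0.86  1.7   0.71] wr [0.65 0.29 0.28] 
[-9.1, 1.0, -0.4, -0.0, 0.0, 0.0, 0.0] [0.589 0.05  0.147] [ 0.25  0.6   1.48 -0.86  1.7   0.69] wr [0.65 0.28 0.29]
```

```bash
python3 -m jog '[[-2.5,1,-1.1,0.2,0,0,0],[-8,0.1,-4.5,0,0,0,0],[-8.2,0.1,-4.1,0,0,0,0],[-8.4,0.2,-3.7,0,0,0,0],[-8.6,0.4,-3.2,0,0,0,0],[-8.7,0.4,-2.7,0,0,0,0],[0,0,0,0,0,0,0]]'
python3 - <<'E'
from plan import *
from h import *
import cv2
f=cam("top")["frame"][:,:,::-1];cv2.imwrite("pics/top4.png",cv2.resize(f[140:240,180:330],None,fx=5,fy=5,interpolation=cv2.INTER_CUBIC))
s=robot.get_state();print(s["tcp_pos"],s["ft_force"],s["torque"])
E
```

```text
clock: 8.55
tcp_pos: [0.5897, 0.0662, 0.1068]
eef_rot: [0.688, 0.526, -0.396, 0.305]
ft_force: [-0.1, 0.0, -1.4]
grip_width: 0.0004
[0.58949947 0.06617266 0.10613343] [ 0.380366    1.13472873 -0.23075935] [ 0.32796927 -0.17609776 -0.00248055]
```

View pics/top4.png

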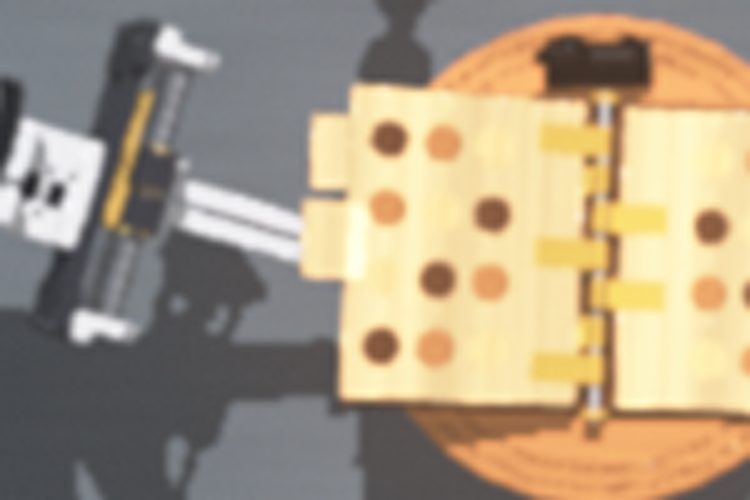

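```bash
python3 - <<'E'
from leaf import *
rows([wp(t) for t in range(18,76,3)])
E
```

```text
[-7.6, 0.1, -2.2, -0.0, -0.0, -0.1, 0.0] [0.589 0.064 0.114] [ 0.27  0.66  1.46 -0.85  1.69  0.74] wr [0.65 0.3  0.25] 
[-8.9, 0.7, -1.8, -0.0, -0.0, 0.0, 0.0] [0.589 0.061 0.122] [ 0.27  0.64  1.46 -0.85  1.69  0.73] wr [0.65 0.3  0.26] 
[-9.0, 0.8, -1.4, -0.0, -0.0, 0.0, 0.0] [0.589 0.058 0.131] [ 0.26  0.63  1.47 -0.86  1.7   0.72] wr [0.65 0.29 0.27] 
[-9.1, 0.9, -1.0, -0.0, -0.0, 0.0, 0.0] [0.589 0.054 0.139] [ 0.26  0.61  1.47 -0.86  1.7   0.71] wr [0.65 0.29 0.28] 
[-9.1, 0.9, -0.4, -0.0, -0.0, 0.0, 0.0] [0.589 0.05  0.147] [ 0.25  0.6   1.48 -0.86  1.7   0.69] wr [0.65 0.28 0.29] 
[-8.3, 1.0, -0.0, -0.0, -0.0, 0.0, 0.0] [0.589 0.046 0.155] [ 0.25  0.58  1.48 -0.87  1.7   0.68] wr [0.65 0.28 0.29] 
[-8.2, 1.1, 0.4, -0.0, -0.0, 0.0, 0.0] [0.588 0.041 0.161] [ 0.24  0.57  1.49 -0.87  1.7   0.67] wr [0.65 0.28 0.3 ] 
[-8.2, 1.1, 0.8, -0.0, -0.0, 0.0, 0.0] [0.588 0.036 0.168] [ 0.23  0.56  1.49 -0.88  1.7   0.66] wr [0.65 0.27 0.31] 
[-8.1, 1.3, 1.4, -0.0, 1.7, 0.0, 0.0] [0.588 0.031 0.174] [ 0.22  0.53  1.51 -0.86  1.69  0.65] wr [0.65 0.26 0.32] 
[-7.9, 1.4, 1.6, -0.0, 2.6, 0.0,
[... 582 characters left out ...]
.5, -0.0, 0.0] [ 0.587 -0.007  0.205] [ 0.1   0.34  1.58 -0.69  1.54  0.5 ] wr [0.64 0.18 0.41] 
[-7.6, 1.8, 1.9, -0.0, 2.6, -0.0, 0.0] [ 0.587 -0.014  0.209] [ 0.07  0.31  1.59 -0.66  1.52  0.47] wr [0.63 0.16 0.42] 
[-7.5, 1.7, 1.9, -0.0, 2.6, -0.0, 0.0] [ 0.587 -0.022  0.212] [ 0.05  0.29  1.6  -0.62  1.5   0.44] wr [0.63 0.14 0.43] 
[-7.5, 1.8, 2.1, -0.0, 2.5, -0.0, 0.0] [ 0.587 -0.029  0.215] [ 0.02  0.26  1.61 -0.59  1.48  0.41] wr [0.63 0.13 0.44] 
[-7.5, 1.9, 2.0, -0.0, 2.6, -0.0, 0.0] [ 0.587 -0.037  0.218] [-0.01  0.24  1.62 -0.55  1.46  0.37] wr [0.63 0.11 0.45] 
[-7.4, 1.8, 2.2, -0.0, 2.6, -0.0, 0.0] [ 0.587 -0.044  0.22 ] [-0.03  0.22  1.63 -0.51  1.44  0.33] wr [0.62 0.09 0.46]
```

```bash
python3 -m jog '[[-7.6,0.3,-2.2,0,0,0,0],[-8.9,0.7,-1.8,0,0,0,0],[-9,0.8,-1.4,0,0,0,0],[-9,0.9,-1,0,0,0,0],[-9,0.9,-0.4,0,0,0,0],[-8.3,1,0,0,0,0,0],[-8.2,1,0.4,0,0,0,0],[-8.2,1,0.8,0,0,0,0],[0,0,0,0,0,0,0]]'
python3 - <<'E'
from plan import *
from h import *
import cv2
f=cam("top")["frame"][:,:,::-1];cv2.imwrite("pics/top5.png",cv2.resize(f[140:240,180:330],None,fx=5,fy=5,interpolation=cv2.INTER_CUBIC))
s=robot.get_state();print(s["tcp_pos"],s["ft_force"])
E
```

```text
clock: 9.5
tcp_pos: [0.588, 0.0358, 0.1682]
eef_rot: [0.688, 0.526, -0.397, 0.304]
ft_force: [-0.3, -0.8, 0.3]
grip_width: 0.0004
[0.58790729 0.03604582 0.16769169] [-0.09306164 -0.38216809  0.05652289]
```

View pics/top5.png

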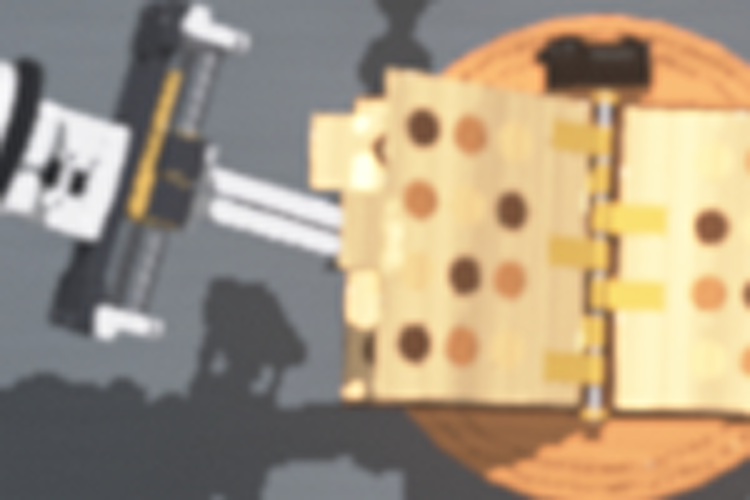

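```bash
python3 -m jog '[[-8.1,1.3,1.4,0,1.7,0,0],[-7.9,1.4,1.6,0,2.6,0,0],[-7.9,1.4,1.6,0,2.5,0,0],[-7.9,1.5,1.7,0,2.6,0,0],[-7.8,1.6,1.7,0,2.6,0,0],[-7.7,1.6,1.8,0,2.6,0,0],[-7.7,1.7,1.9,0,2.5,0,0],[-7.6,1.8,1.9,0,2.6,0,0],[-7.5,1.7,1.9,0,2.6,0,0],[-7.5,1.8,2,0,2.5,0,0]]'
python3 -m jog '[[0,0,0,0,0,0,0]]'
python3 - <<'E'
from leaf import *
from h import *
import cv2
f=cam("top")["frame"][:,:,::-1];cv2.imwrite("pics/top6.png",cv2.resize(f[140:240,180:330],None,fx=5,fy=5,interpolation=cv2.INTER_CUBIC))
cv2.imwrite("pics/side6.png",cam("side")["frame"][:,:,::-1])
s=robot.get_state();print(s["tcp_pos"],s["ft_force"],wp(69))
rows([wp(t) for t in range(72,130,3)])
E
```

```text
clock: 10.55
tcp_pos: [0.5868, -0.0288, 0.2149]
eef_rot: [0.757, 0.58, -0.239, 0.184]
ft_force: [-0.0, 1.4, 0.7]
grip_width: 0.0008
clock: 10.65
tcp_pos: [0.587, -0.03, 0.2159]
eef_rot: [0.757, 0.579, -0.239, 0.185]
ft_force: [-0.1, 0.3, -0.3]
grip_width: 0.0006
[ 0.58645699 -0.02899857  0.21411791] [-0.71847881  0.42385805 -0.07249214] (array([ 0.58719243, -0.02904326,  0.21506514]), 105, 54.85714285714286, 1)
[-7.9, 2.6, 1.2, -0.1, 2.7, -0.1, 0.0] [ 0.587 -0.037  0.218] [-0.01  0.24  1.62 -0.55  1.46  0.37] wr [0.63 0.11 0.45] 
[-7.4, 1.8, 2.1, 0.0, 2.6, 0.0, 0.0] [ 0.587 -0.044  0.22 ] [-0.03  0.22  1.63 -0.51  1.44  0.33] wr [0.62 0.09 0.46] 
[-7.3, 1.9, 2.2, 0.0, 2.5, 0.0, 0.0] [ 0.587 -0.052  0.222] [-0.06  0.2   1.64 -0.47  1.42  0.3 ] wr [0.62 0.07 0.47] 
[-7.3, 1.9, 2.3, 0.0, 2.6, 0.0, 0.0] [ 0.587 -0.06   0.223] [-0.1   0.18  1.65 -0.43  1.41  0.26] wr [0.62 0.05 0.48] 
[-7.2, 1.9, 2.3, 0.0, 2.6, 0.0, 0.0] [ 0.587 -0.067  0.224] [-0.13  0.17  1.65 -0.39  1.39  0.22] wr [0.61 0.04 0.48] 
[-7.2, 1.9, 2.3, 0.0, 2.5, 0.0, 0.0] [ 0.587 -0.075  0.225] [-0.16  0.15  1.66 -0.35  1.
[... 1043 characters left out ...]
] [ 0.586 -0.144  0.216] [-0.43  0.13  1.67  0.    1.34 -0.17] wr [ 0.59 -0.14  0.5 ] 
[-7.0, 1.6, 3.2, 0.0, -0.0, 0.0, 0.0] [ 0.585 -0.151  0.213] [-0.44  0.13  1.67  0.    1.34 -0.18] wr [ 0.59 -0.15  0.49] 
[-6.9, 1.6, 3.6, 0.0, -0.0, 0.0, 0.0] [ 0.585 -0.158  0.209] [-0.45  0.14  1.67  0.    1.33 -0.19] wr [ 0.58 -0.16  0.49] 
[-6.7, 1.6, 3.9, 0.0, -0.0, 0.0, 0.0] [ 0.585 -0.165  0.205] [-0.46  0.15  1.67  0.    1.32 -0.2 ] wr [ 0.58 -0.17  0.48] 
[-6.5, 1.5, 4.3, 0.0, -0.0, 0.0, 0.0] [ 0.585 -0.172  0.201] [-0.47  0.16  1.67  0.    1.32 -0.21] wr [ 0.58 -0.17  0.48] 
[-6.2, 1.5, 4.6, 0.0, -0.0, 0.0, 0.0] [ 0.584 -0.178  0.196] [-0.48  0.16  1.67  0.    1.31 -0.22] wr [ 0.58 -0.18  0.48]
```

View pics/top6.png

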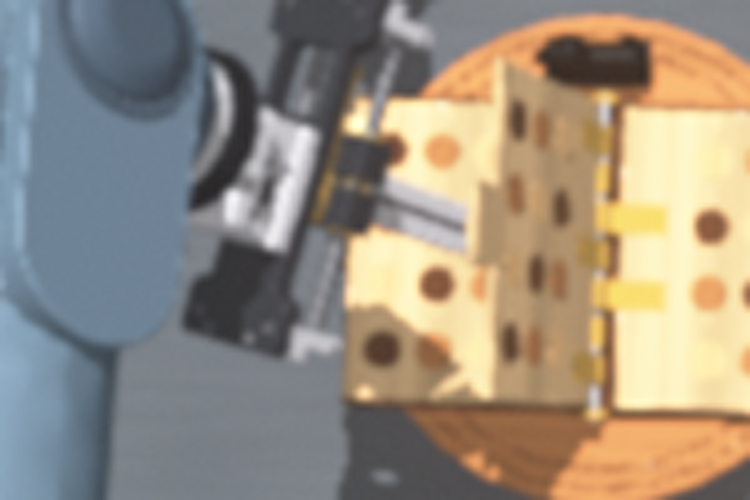

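View pics/side6.png

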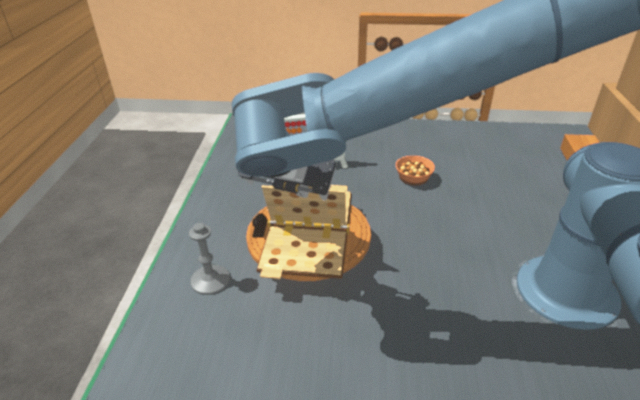

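```bash
python3 -m jog '[[-7.9,2.6,1.2,-0.1,2.7,-0.1,0],[-7.4,1.8,2.1,0,2.6,0,0],[-7.3,1.9,2.2,0,2.5,0,0],[-7.3,1.9,2.3,0,2.6,0,0],[-7.2,1.9,2.3,0,2.6,0,0],[-7.2,1.9,2.3,0,2.5,0,0],[-7.1,1.9,2.4,0,2.6,0,0],[-7.3,1.9,1.9,0,2.6,0,0],[-7.3,1.9,1.9,0,2.6,0,0],[-7.3,1.9,2,0,2.5,0,0]]'
python3 -m jog '[[-7.2,1.9,2.1,0,2.6,0,0],[-7.3,1.9,2.1,0,2.6,0,0],[-7.2,1.9,2.2,0,2.5,0,0],[-7.2,1.8,2.4,0,1.8,0,0],[-7.2,1.7,2.8,0,0,0,0],[0,0,0,0,0,0,0]]'
python3 - <<'E'
from leaf import *
from h import *
import cv2
f=cam("top")["frame"][:,:,::-1];cv2.imwrite("pics/top7.png",cv2.resize(f[140:240,210:360],None,fx=5,fy=5,interpolation=cv2.INTER_CUBIC))
cv2.imwrite("pics/side7.png",cam("side")["frame"][:,:,::-1])
s=robot.get_state();print(s["tcp_pos"],s["ft_force"],wp(114))
rows([wp(t) for t in range(117,172,3)])
E
```

```text
clock: 11.75
tcp_pos: [0.5861, -0.1052, 0.2234]
eef_rot: [0.79, 0.608, -0.065, 0.049]
ft_force: [-0.3, 1.7, 0.4]
grip_width: 0.0004
clock: 12.35
tcp_pos: [0.5852, -0.144, 0.2141]
eef_rot: [0.793, 0.609, -0.001, -0.001]
ft_force: [0.0, 0.6, -0.0]
grip_width: 0.0006
[ 0.58555664 -0.1432847   0.21474717] [-0.79813727 -0.02979114 -0.115909  ] (array([ 0.58546867, -0.14402905,  0.2157795 ]), 105, 90.0, 1)
[-7.8, 1.8, 2.1, -0.1, -0.0, 0.1, 0.0] [ 0.585 -0.151  0.213] [-0.44  0.13  1.67  0.    1.34 -0.18] wr [ 0.59 -0.15  0.49] 
[-6.9, 1.6, 3.6, 0.0, -0.0, 0.0, 0.0] [ 0.585 -0.158  0.209] [-0.45  0.14  1.67  0.    1.33 -0.19] wr [ 0.58 -0.16  0.49] 
[-6.6, 1.6, 3.9, 0.0, -0.0, 0.0, 0.0] [ 0.585 -0.165  0.205] [-0.46  0.15  1.67  0.    1.32 -0.2 ] wr [ 0.58 -0.17  0.49] 
[-6.5, 1.5, 4.3, 0.0, -0.0, 0.0, 0.0] [ 0.585 -0.172  0.201] [-0.47  0.16  1.67  0.    1.32 -0.21] wr [ 0.58 -0.17  0.48] 
[-6.3, 1.5, 4.7, 0.0, -0.0, 0.0, 0.0] [ 0.584 -0.178  0.196] [-0.48  0.16  1.67  0.    1.31 -0.22] wr [ 0.58 -0.18  0.48] 
[-6.0, 1.4, 4.9, 0.0, -0.0, 0.0, 0.0] [ 0.584 -0.184  0.191] [-0.49  0.17  1.67 
[... 940 characters left out ...]
] [ 0.583 -0.223  0.141] [-0.55  0.25  1.68  0.    1.22 -0.29] wr [ 0.58 -0.22  0.42] 
[-3.2, 0.8, 7.3, 0.0, -0.0, 0.0, 0.0] [ 0.583 -0.226  0.134] [-0.55  0.26  1.68  0.    1.2  -0.29] wr [ 0.58 -0.23  0.41] 
[-2.8, 0.6, 7.4, 0.0, -0.0, 0.0, 0.0] [ 0.583 -0.229  0.126] [-0.56  0.27  1.68  0.    1.19 -0.29] wr [ 0.58 -0.23  0.41] 
[-2.4, 0.6, 7.6, 0.0, -0.0, 0.0, 0.0] [ 0.583 -0.232  0.119] [-0.56  0.28  1.68  0.    1.18 -0.3 ] wr [ 0.58 -0.23  0.4 ] 
[-2.0, 0.5, 7.7, 0.0, -0.0, 0.0, 0.0] [ 0.583 -0.234  0.111] [-0.56  0.29  1.68  0.    1.17 -0.3 ] wr [ 0.58 -0.23  0.39] 
[-1.7, 0.4, 7.8, 0.0, -0.0, 0.0, 0.0] [ 0.583 -0.235  0.103] [-0.56  0.3   1.69  0.    1.15 -0.3 ] wr [ 0.58 -0.24  0.38]
```

View pics/top7.png

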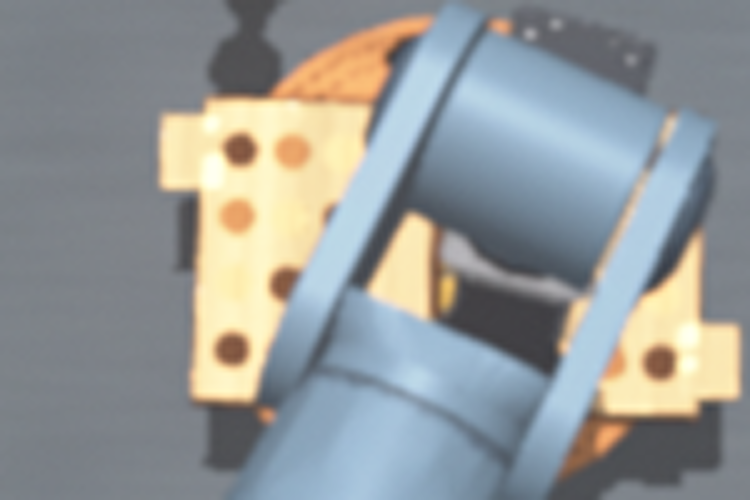

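View pics/side7.png

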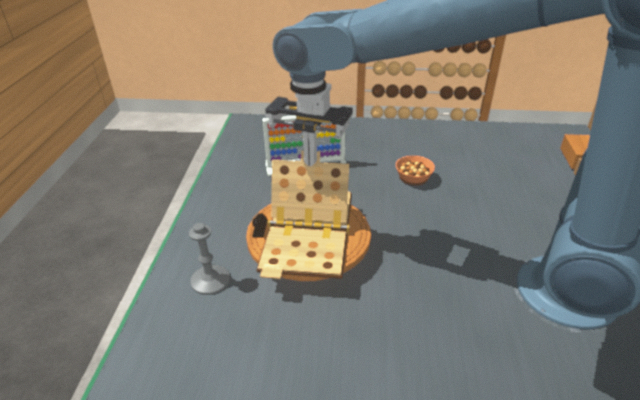

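```bash
python3 - <<'E'
from leaf import *
from h import *
import cv2
f=cam("side")["frame"][:,:,::-1];cv2.imwrite("pics/side7z.png",cv2.resize(f[90:290,230:390],None,fx=3.7,fy=3,interpolation=cv2.INTER_CUBIC))
s=robot.get_state();p=s["tcp_pos"];print(p,proj("side",p))
for th in (90,100,105,110,115,120,130):
    t=np.radians(th);print(th,*[proj("side",C0+[dx,r*np.cos(t),r*np.sin(t)]).round(0) for r,dx in((.15,-.09),(.15,.09),(.175,0))])
E
```

```text
[ 0.58568758 -0.14313878  0.21497173] [309.71536582 164.46291124]
90 [347. 174.] [266. 171.] [306. 163.]
100 [348. 168.] [268. 165.] [308. 156.]
105 [348. 166.] [269. 163.] [309. 154.]
110 [349. 165.] [270. 162.] [309. 152.]
115 [349. 164.] [271. 161.] [310. 151.]
120 [349. 163.] [272. 160.] [311. 151.]
130 [349. 164.] [274. 161.] [312. 152.]
```

View pics/side7z.png

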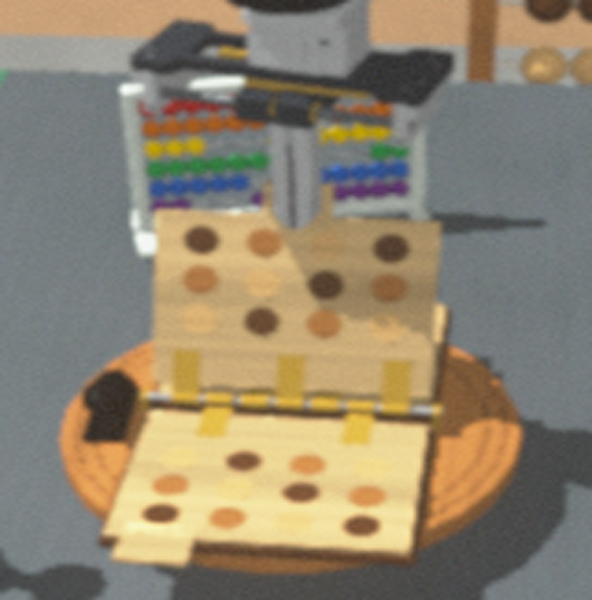

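```bash
python3 -m jog '[[-7.8,1.8,2.1,0,0,0,0],[-6.9,1.6,3.6,0,0,0,0],[-6.6,1.6,3.9,0,0,0,0],[-6.5,1.5,4.3,0,0,0,0],[-6.3,1.5,4.7,0,0,0,0],[-6,1.4,4.9,0,0,0,0],[-5.7,1.3,5.3,0,0,0,0],[-5.5,1.3,5.6,0,0,0,0],[-5.2,1.2,5.9,0,0,0,0],[-4.9,1.2,6.1,0,0,0,0]]'
python3 -m jog '[[-4.6,1.1,6.5,0,0,0,0],[-4.2,1,6.6,0,0,0,0],[-3.9,0.9,6.9,0,0,0,0],[-3.6,0.8,7.1,0,0,0,0],[-3.2,0.8,7.3,0,0,0,0],[0,0,0,0,0,0,0],[0,0,0,0,0,0,0]]'
python3 - <<'E'
from leaf import *
from h import *
import cv2
f=cam("side")["frame"][:,:,::-1];cv2.imwrite("pics/side8z.png",cv2.resize(f[90:290,230:390],None,fx=3.7,fy=3,interpolation=cv2.INTER_CUBIC))
s=robot.get_state();print(s["tcp_pos"],s["ft_force"],wp(159))
rows([wp(t) for t in (162,165,168,171,174,177,180)])
E
```

```text
clock: 13.5
tcp_pos: [0.5837, -0.2072, 0.1682]
eef_rot: [0.793, 0.609, 0.0, -0.001]
ft_force: [0.4, 0.8, 0.1]
grip_width: 0.0003
clock: 14.2
tcp_pos: [0.5831, -0.2268, 0.134]
eef_rot: [0.793, 0.609, 0.0, -0.001]
ft_force: [-0.9, -0.0, 0.8]
grip_width: 0.0005
[ 0.58326003 -0.22676122  0.13442712] [-0.71476036 -0.05737068  0.12346513] (array([ 0.58300195, -0.2262284 ,  0.13391339]), 105, 90.0, 1)
[-2.4, 0.3, 8.0, -0.0, -0.1, 0.1, 0.0] [ 0.583 -0.229  0.126] [-0.56  0.27  1.68 -0.    1.19 -0.29] wr [ 0.58 -0.23  0.41] 
[-2.4, 0.5, 7.5, -0.0, 0.0, -0.0, 0.0] [ 0.583 -0.232  0.119] [-0.56  0.28  1.68 -0.    1.18 -0.3 ] wr [ 0.58 -0.23  0.4 ] 
[-2.0, 0.5, 7.8, -0.0, 0.0, -0.0, 0.0] [ 0.583 -0.234  0.111] [-0.56  0.29  1.68 -0.    1.17 -0.3 ] wr [ 0.58 -0.23  0.39] 
[-1.6, 0.4, 7.8, -0.0, 0.0, -0.0, 0.0] [ 0.583 -0.235  0.103] [-0.56  0.3   1.69 -0.    1.15 -0.3 ] wr [ 0.58 -0.24  0.38] 
[-1.3, 0.3, 7.9, -0.0, 0.0, -0.0, 0.0] [ 0.583 -0.237  0.095] [-0.57  0.31  1.69 -0.    1.14 -0.3 ] wr [ 0.58 -0.24  0.38] 
[-0.8, 0.2, 7.9, -0.0, 0.0, -0.0, 0.0] [ 0.583 -0.237  0.088] [-0.57  0.32  1.69 -0.    1.13 -0.3 ] wr [ 0.58 -0.24  0.37] 
[-0.4, 0.1, 8.0, -0.0, 0.0, -0.0, 0.0] [ 0.583 -0.238  0.08 ] [-0.57  0.33  1.69 -0.    1.11 -0.3 ] wr [ 0.58 -0.24  0.36]
```

View pics/side8z.png

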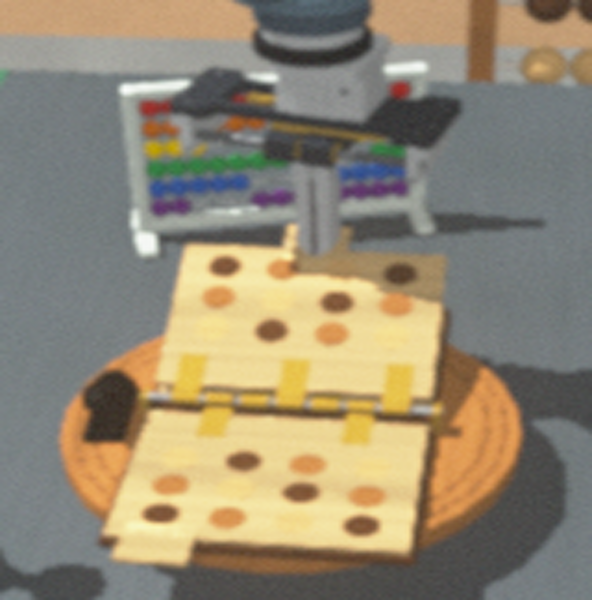

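```bash
python3 -m jog '[[-2.4,0.4,8,0,0,0,0],[-2.4,0.5,7.5,0,0,0,0],[-2,0.5,7.8,0,0,0,0],[-1.6,0.4,7.8,0,0,0,0],[-1.3,0.3,5,0,0,0,0],[-0.6,0.2,4,0,0,0,0],[-0.4,0.1,4,0,0,0,0],[0,0,0,0,0,0,0],[0,0,0,0,0,0,0]]'
python3 -m jog '[[0,0,2,0,0,0,0],[0,0,2,0,0,0,0],[0,0,0,0,0,0,0],[0,0,0,0,0,0,0]]'
```

```text
clock: 15.15
tcp_pos: [0.5827, -0.2376, 0.0901]
eef_rot: [0.793, 0.609, 0.0, -0.001]
ft_force: [-0.2, 0.8, -0.1]
grip_width: 0.0005
clock: 15.55
tcp_pos: [0.5826, -0.2375, 0.0861]
eef_rot: [0.793, 0.609, 0.0, -0.001]
ft_force: [-0.1, 0.1, -0.0]
grip_width: 0.0005
```

```bash
python3 -m jog '[[0,0,2,0,0,0,0],[0,0,2,0,0,0,0],[0,0,2,0,0,0,0],[0,0,0,0,0,0,0],[0,0,0,0,0,0,0]]'
for i in 1 2 3; do python3 -m jog '[[0,0,1,0,0,0,0],[0,0,0,0,0,0,0],[0,0,0,0,0,0,0]]'|grep -E "pos|ft"; done
```

```text
clock: 16.05
tcp_pos: [0.5826, -0.2374, 0.0799]
eef_rot: [0.793, 0.609, 0.0, -0.001]
ft_force: [0.1, -0.1, -0.3]
grip_width: 0.0005
tcp_pos: [0.5828, -0.2375, 0.0797]
ft_force: [-1.0, 1.8, 4.6]
tcp_pos: [0.5836, -0.2376, 0.0796]
ft_force: [-0.3, 2.1, 7.6]
tcp_pos: [0.5842, -0.2376, 0.0795]
ft_force: [-1.1, 2.9, 11.6]
```

```bash
python3 -m jog '[[0,0,-3,0,0,0,0],[0,0,-10,0,0,0,0],[0,0,-30,0,0,0,0],[0,0,-45,0,0,0,0],[0,0,-45,0,0,0,0],[-20,-20,-30,0,0,0,0],[-35,-30,0,0,0,0,0],[-35,-30,0,0,0,0,0],[-35,-30,0,0,0,0,0],[-35,-30,0,0,0,0,0]]'
python3 - <<'E'
from leaf import *
from h import *
import cv2
for n,(a,b,c,d) in (("side",(90,290,230,390)),("top",(110,270,210,450))):
    f=cam(n)["frame"][:,:,::-1];cv2.imwrite(f"pics/{n}9.png",f);cv2.imwrite(f"pics/{n}9z.png",cv2.resize(f[a:b,c:d],None,fx=3.3,fy=3,interpolation=cv2.INTER_CUBIC))
E
```

```text
clock: 17.95
tcp_pos: [0.4045, -0.3569, 0.2401]
eef_rot: [0.793, 0.609, 0.0, -0.0]
ft_force: [-0.3, -0.0, 0.4]
grip_width: 0.0005
```

View pics/side9z.png

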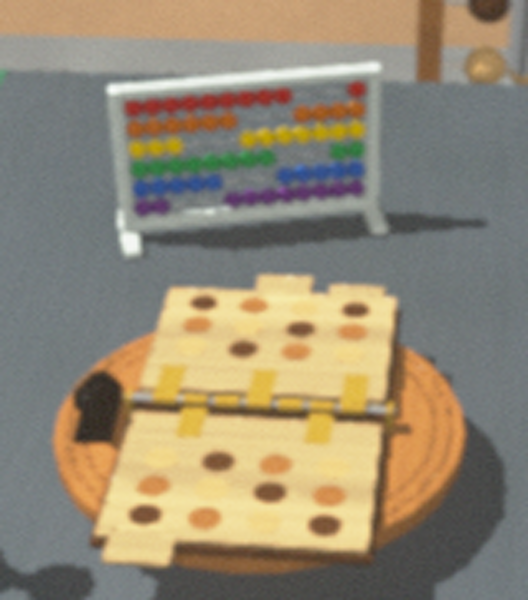

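View pics/top9.png

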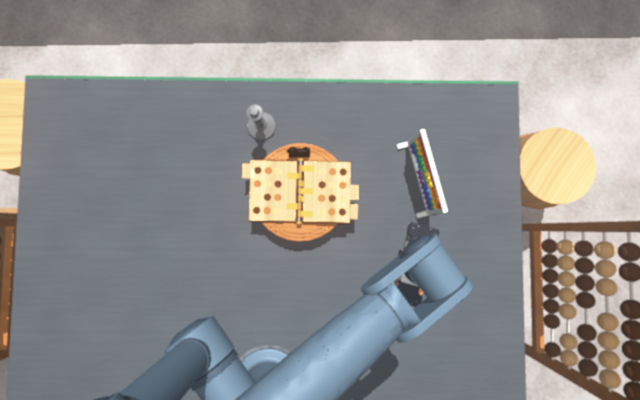

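```bash
python3 - <<'E'
import cv2,numpy as np
for n,pts in (("top",[(243,165,"nextTab"),(355,212,"rightTab"),(299,152,"lion"),(299,224,"rodnear"),(300,158,"rodfar"),(260,125,"candle"),(420,170,"abacus"),(249,222,"leftcorner")]),("side",[(261,225,"lion"),(268,274,"nextTab"),(345,188,"rtab"),(205,260,"candle"),(305,140,"abacus"),(347,228,"rodnear"),(341,274,"leftcorner")])):
    a=cv2.imread(f"pics/{n}0.png",0);b=cv2.imread(f"pics/{n}9.png",0)
    for x,y,l in pts:
        w=9;t=a[y-w:y+w+1,x-w:x+w+1];s=b[y-w-5:y+w+6,x-w-5:x+w+6]
        r=cv2.matchTemplate(cv2.resize(s,None,fx=8,fy=8,interpolation=3),cv2.resize(t,None,fx=8,fy=8,interpolation=3),cv2.TM_CCOEFF_NORMED)
        _,m,_,loc=cv2.minMaxLoc(r);print(n,l,round(m,3),(loc[0]-40)/8,(loc[1]-40)/8)
E
```

```text
top nextTab 0.991 0.0 0.0
top rightTab 0.98 0.0 -1.0
top lion 0.987 0.0 0.0
top rodnear 0.871 0.0 0.0
top rodfar 0.956 0.0 0.0
top candle 1.0 0.0 0.0
top abacus 1.0 0.0 0.0
top leftcorner 0.993 1.0 1.0
side lion 0.968 0.0 1.0
side nextTab 0.9 1.0 0.0
side rtab 0.908 -1.0 -2.0
side candle 0.99 0.0 0.0
side abacus 0.989 0.0 0.0
side rodnear 0.785 0.0 0.0
side leftcorner 0.982 1.0 1.0
```

View pics/top9z.png

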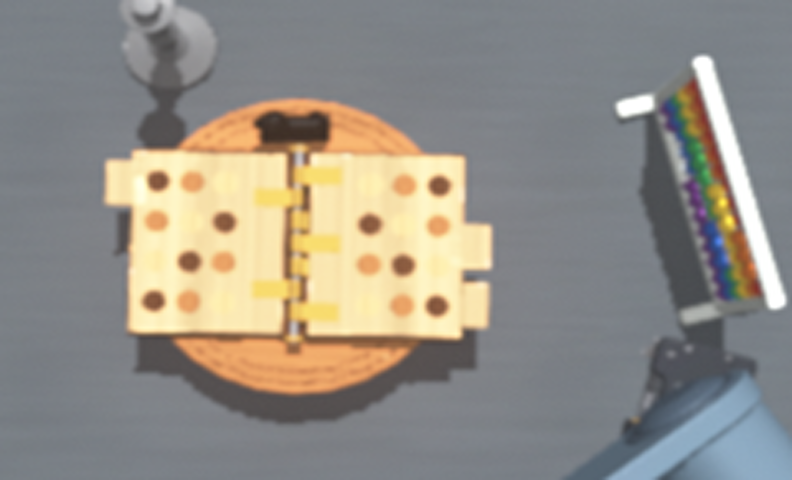

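```bash
python3 - <<'E'
import cv2,numpy as np
def ecc(a,b,x0,y0,x1,y1):
    t=a[y0:y1,x0:x1].astype(np.float32);s=b[y0:y1,x0:x1].astype(np.float32)
    M=np.eye(2,3,dtype=np.float32)
    try:
        c,M=cv2.findTransformECC(t,s,M,cv2.MOTION_TRANSLATION,(3,200,1e-6),None,1);return round(c,3),M[:,2].round(2)
    except cv2.error as e:return "fail"
for n,W in (("top",dict(nextTab=(238,160,249,184),rightTab=(350,203,362,224),lion=(284,143,314,158),rodfar=(294,152,306,170),rodnear=(294,214,306,230),ncorR=(335,214,362,228),fcorR=(335,155,356,170),candle=(243,100,280,145),abacus=(390,125,450,220))),
            ("side",dict(lion=(250,208,272,242),rod=(268,218,352,230),rodnear=(340,220,360,236),rtab=(326,182,350,194),candle=(185,215,235,295),nextTab=(258,266,284,280),abacus=(262,108,350,178)))):
    a=cv2.imread(f"pics/{n}0.png",0);b=cv2.imread(f"pics/{n}9.png",0)
    for k,w in W.items():print(n,k,ecc(a,b,*w))
E
```

```text
top nextTab (0.903, array([-0.27,  0.45], dtype=float32))
top rightTab (0.975, array([ 0.27, -0.55], dtype=float32))
top lion (0.98, array([-0.32,  0.05], dtype=float32))
top rodfar (0.895, array([-0.54, -0.29], dtype=float32))
top rodnear (0.62, array([0.25, 0.38], dtype=float32))
top ncorR (0.957, array([ 0.2 , -0.29], dtype=float32))
top fcorR (0.985, array([-0.15, -0.92], dtype=float32))
top candle (1.0, array([-0.01, -0.  ], dtype=float32))
top abacus (1.0, array([ 0., -0.], dtype=float32))
side lion (0.961, array([0.21, 0.51], dtype=float32))
side rod (0.72, array([0.06, 1.02], dtype=float32))
side rodnear (0.745, array([-0.2 ,  0.25], dtype=float32))
side rtab (0.862, array([-0.61, -1.48], dtype=float32))
side candle (0.993, array([0.02, 0.02], dtype=float32))
side nextTab (0.854, array([0.52, 0.45], dtype=float32))
side abacus (0.998, array([-0.,  0.], dtype=float32))
```

```bash
python3 - <<'E'
from h import *
C0=np.array([.587,-.093,.077])
for th in (170,174,177,180):
    t=np.radians(th);o=[]
    for dx in(-.022,.022):
        p=C0+[dx-.175*.022,.175*np.cos(t)+.0025*np.sin(t),.175*np.sin(t)+.0025]
        o+=[((proj("side",p)-[230,90])*[3.3,3]).round(0),((proj("top",p)-[210,110])*[3.3,3]).round(0)]
    print(th,o)
print("rt",[((proj("side",C0+[dx-.004,-.175,-.0045])-[230,90])*[3.3,3]).round(0) for dx in(-.08,-.036)],[((proj("top",C0+[dx-.004,-.175,-.0045])-[210,110])*[3.3,3]).round(0) for dx in(-.08,-.036)])
s=robot.get_state();print(s["clock"],s["ft_force"])
E
```

```text
170 [array([315., 251.]), array([489., 270.]), array([259., 249.]), array([489., 225.])]
174 [array([315., 261.]), array([490., 271.]), array([260., 259.]), array([490., 226.])]
177 [array([315., 269.]), array([490., 272.]), array([260., 267.]), array([490., 227.])]
180 [array([315., 277.]), array([489., 272.]), array([261., 275.]), array([489., 228.])]
rt [array([387., 287.]), array([333., 284.])] [array([488., 331.]), array([488., 287.])]
18.15 [0.01767143 0.17490497 0.501437  ]
```

```bash
python3 -m jog '[[0,0,0,0,0,0,0],[0,0,0,0,0,0,0]]'; python3 -c "
from cell import robot
print(robot.finish_job())"
```

```text
clock: 18.35
tcp_pos: [0.4071, -0.3556, 0.2399]
eef_rot: [0.792, 0.61, 0.0, -0.001]
ft_force: [0.6, -0.4, -0.0]
grip_width: 0.0006
the job is handed in; nothing more can be done
None
```

The top leaf now lies flat on the right-hand side, and I handed the job in at 18.4 s with the arm clear of everything. I hooked it up from under its tab with the closed fingertips, pushed it over the spine and eased it down to its stop.

**Checks that passed**
- **Leaf angle:** in the last side picture the tab's outer edge sits where a leaf at about 180° should appear.
- **Other leaves:** the next leaf and the right leaf show no sign of lifting in the pictures.
- **Things around:** the candlestick and abacus did not shift between the first and last pictures. The lion moved only with the disc.
- **Force:** the wrist readings I took stayed under about 2 N until the final press. There they rose to about 12 N against the stop, firmer than the light push you asked for.

**Checks that did not come out clean**
- **Turntable heading:** image comparison suggests the disc turned about 0.5° (0.009 rad) anticlockwise. The fingertip drifted about 1.6 mm sideways during the final press, which fits. That is close to what the pictures can resolve. I left it, because nudging it back could have made it worse.
- **Bowl:** I did not measure it in the last pictures because the arm was in front of it. The arm only passed well above it.

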